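Move the spice tins to the dark rack in milling order

ROBOT

A 6-joint arm with a two-finger parallel gripper is mounted at the origin on the work surface. World frame = base frame: x ahead of the robot, y to its left, z up, the work surface at z = 0. Lengths are in m, angles in rad, forces in N, time in s.
With the tool pointing down it reaches from about 0.375 to 0.9 m from the base axis. Payload 3.1 kg.
Tool frame: the origin (TCP) lies at the very end of the fingers, on their centre line; the grasp point (between the pads) lies 19 mm behind it (grip_depth is the distance from the TCP to the grasp point, in m); z points along the fingers, y is the line along which they close (so a half turn about z gives the same grasp; the last joint's range is limited). The gripper opens to 85 mm and grips with 20 to 120 N. Pads are 22 mm wide; open, the fingers measure 114 mm over their backs; the gripper's body (76 mm by 85 mm) begins 54 mm behind the grasp point. The pads swing forward as they close: fully open they stand 13 mm farther back than shut.
Start: joints at [0.947, 0.527, 1.433, -0, 1.181, -0.178], TCP at [0.269, 0.564, 0.231] pointing down, gripper open.
Joint ranges: [-3.08, 3.08], [-0.75, 2.2], [0.22, 2.44], [-1.43, 4.57], [0, 2.65], [-2.85, 2.85]. Speed limits (rad/s): [2.79, 2.79, 3.14, 3.14, 3.14, 3.14].

INTERFACE

Orientations are given as a unit quaternion [x, y, z, w].
In Python, from station import * gives the robot as it stands.
- The arm moves only by the tool apply_moves, never from a script. Its argument "plan" is a list of rows, each a list of 7 numbers: the shift along the tool's x, y, z in m, then the turn, a rotation vector about the tool's x, y, z in rad, then the gripper command: -1 is fully open, 1 is shut, values between are in proportion. In form: [[dx, dy, dz, wx, wy, wz, jaw], ...]. A call has 1 to 8 rows; each row shifts and turns the commanded pose from where the row before left it, along the tool's axes as they then stand; what a row does not reach is not made up. A row lasts 1/8 s, in which the tool goes at most 62.5 mm and 10.7 degrees, less where a joint would pass 70% of its speed; a pose out of reach is approached as far as the arm can. A call is refused whole if a number of a shift passes 0.0625 or a number of a turn 0.188, either way. A call with a gripper value outside its range is refused whole. The fingers move at their own pace and stop on an object; "force" is the grip in N (left out, the last holds). Time passes only in rows, so rows that do not move let the fingers close. It gives the time, the measured TCP pose, the force, the opening and the grip force at its end, in the units of the state.
- sense(): the state, without advancing time (a new reading comes with each control period).
- snapshot(name): name is "side" or "top" or "wrist"; returns the picture (400x640x3 uint8, red, green, blue); there is no depth.
- calibration(name): a dict with "camera_matrix" (3x3 intrinsics, pixels), "R" (3x3) and "t" (3): a world point X has camera coordinates R X + t; the wrist camera has in their place "mount" (4x4, takes a point from camera to tool coordinates, whose origin is the TCP and whose axes are the flange's). Camera axes: x right, y down, z forward; pixel columns grow to the right and rows downward; lengths in m; the calibration is good to about 2 mm. A picture is of the moment at which its call begins: read the wrist's pose just before it. calibration takes no time and is no camera call.
- sign_off(): hands the job in; it is judged then, once.
The state is a dict: "t": time; "q": joint angles; "qd": joint speeds; "tau": joint torques, N m; "tcp_pos": TCP position; "tool_rot": TCP orientation; "force": force on the tool from outside, world axes, zero at the start; "ft_torque": the same for the moment, N m; "finger_gap": opening from 0.0 (shut) to 1.0 (fully open); "gripper_force": force on a finger pad.
Only numpy, scipy, OpenCV 4.12 (cv2) and the standard library are available. Lean on these libraries where they do the work, as an engineer would, in place of code of your own. Each camera call takes 0.05 s, during which the arm holds its last target. There are 200 camera calls.

TASK

The four spice tins in the pale wooden rack stand in the order they will be milled, starting at that rack's blue end. Move them all to the dark wooden rack, one in each cell, in the same order counted from its blue end (the tin nearest the blue end goes nearest the blue end of the dark rack, and so on). Keep the tins upright, set each one down gently on the floor of its cell, and leave the glass jar between the racks where it stands.

Things in the scene. Friction and masses are not known exactly. Their poses are not given: they have to be found in the camera images.
- tin_red_mid (a point): Spice tin with a red lid: closed round tin, bare aluminium body, red plastic lid on the top 22 mm; 41 mm diameter, 85 mm tall, about 0.13 kg, stands upright on its flat bottom. The point is its centre, half-way up (42.5 mm above its bottom); z up along its axis.
- tin_yellow_mid (a point): Spice tin with a yellow lid: closed round tin, bare aluminium body, yellow plastic lid on the top 22 mm; 41 mm diameter, 85 mm tall, about 0.13 kg, stands upright on its flat bottom. The point is its centre, half-way up (42.5 mm above its bottom); z up along its axis.
- tin_green_mid (a point): Spice tin with a green lid: closed round tin, bare aluminium body, green plastic lid on the top 22 mm; 41 mm diameter, 85 mm tall, about 0.13 kg, stands upright on its flat bottom. The point is its centre, half-way up (42.5 mm above its bottom); z up along its axis.
- tin_black_mid (a point): Spice tin with a black lid: closed round tin, bare aluminium body, black plastic lid on the top 22 mm; 41 mm diameter, 85 mm tall, about 0.13 kg, stands upright on its flat bottom. The point is its centre, half-way up (42.5 mm above its bottom); z up along its axis.
- tile_red: Red tile, 54 x 54 x 4 mm, fixed in a cell of the pale (light) rack; the red-lidded tin starts on it. Origin: centre of its underside, 6 mm above the worktop. Its y axis runs along the row towards the pale rack's blue end. The pale rack is fixed and built like the dark one; the four tiles lie in a row 64 mm apart.
- tile_yellow: Yellow tile, 54 x 54 x 4 mm, fixed in a cell of the pale (light) rack; the yellow-lidded tin starts on it. Origin: centre of its underside, 6 mm above the worktop. Its y axis runs along the row towards the pale rack's blue end. The pale rack is fixed and built like the dark one; the four tiles lie in a row 64 mm apart.
- tile_green: Green tile, 54 x 54 x 4 mm, fixed in a cell of the pale (light) rack; the green-lidded tin starts on it. Origin: centre of its underside, 6 mm above the worktop. Its y axis runs along the row towards the pale rack's blue end. The pale rack is fixed and built like the dark one; the four tiles lie in a row 64 mm apart.
- tile_black: Black tile, 54 x 54 x 4 mm, fixed in a cell of the pale (light) rack; the black-lidded tin starts on it. Origin: centre of its underside, 6 mm above the worktop. Its y axis runs along the row towards the pale rack's blue end. The pale rack is fixed and built like the dark one; the four tiles lie in a row 64 mm apart.
- rack_dark: Dark wood rack, fixed, empty: a row of 4 open cells, 59 x 59 mm inside, centres at its own y = -96, -32, 32, 96 mm, x = 0. Origin: centre of underside, on the worktop; cell floors 6 mm up; walls and dividers 5 mm thick, tops 22 mm up; end boards 34 mm high; 75 x 275 mm overall, long along y. The -y end board is blue (next to the cell at y = -96), the +y one is dark wood.
- glass_jar_mid (a point): Glass storage jar with white flip-top lid, a bystander standing loose between the two racks: 73 mm diameter, 112 mm tall, 0.45 kg. The point is its centre, 53 mm above its bottom.

How it is judged:
At the end, for the whole second after the job is handed in: Each tin stands upright (0.1 rad), released and at rest on the floor (6 mm) of its own dark-rack cell, within 12 mm of the rack's middle line, one per cell; from the blue ends, the tins' order in the dark rack equals their tiles' order in the light rack (x of tin_red_mid in the frame of rack_dark between -0.012 and 0.012 m and y of tin_red_mid in the frame of rack_dark between -0.108 and 0.108 m and z of tin_red_mid in the frame of rack_dark between 0.0425 and 0.0545 m and angle between each of tin_red_mid, tin_yellow_mid, tin_green_mid, tin_black_mid's own z axis and vertical below 0.1 rad and linear speed of each of tin_red, tin_yellow, tin_green, tin_black below 0.02 m/s and x of tin_yellow_mid in the frame of rack_dark between -0.012 and 0.012 m and y of tin_yellow_mid in the frame of rack_dark between -0.108 and 0.108 m and z of tin_yellow_mid in the frame of rack_dark between 0.0425 and 0.0545 m and x of tin_green_mid in the frame of rack_dark between -0.012 and 0.012 m and y of tin_green_mid in the frame of rack_dark between -0.108 and 0.108 m and z of tin_green_mid in the frame of rack_dark between 0.0425 and 0.0545 m and x of tin_black_mid in the frame of rack_dark between -0.012 and 0.012 m and y of tin_black_mid in the frame of rack_dark between -0.108 and 0.108 m and z of tin_black_mid in the frame of rack_dark between 0.0425 and 0.0545 m and ((y of tile_yellow in the frame of tile_red above 0 m and ((y of tin_yellow_mid in the frame of rack_dark below -0.064 m and y of tin_red_mid in the frame of rack_dark above -0.064 m) or (y of tin_yellow_mid in the frame of rack_dark below 0 m and y of tin_red_mid in the frame of rack_dark above 0 m) or (y of tin_yellow_mid in the frame of rack_dark below 0.064 m and y of tin_red_mid in the frame of rack_dark above 0.064 m))) or (y of tile_yellow in the frame of tile_red below 0 m and ((y of tin_red_mid in the frame of rack_dark below -0.064 m and y of tin_yellow_mid in the frame of rack_dark above -0.064 m) or (y of tin_red_mid in the frame of rack_dark below 0 m and y of tin_yellow_mid in the frame of rack_dark above 0 m) or (y of tin_red_mid in the frame of rack_dark below 0.064 m and y of tin_yellow_mid in the frame of rack_dark above 0.064 m)))) and ((y of tile_green in the frame of tile_red above 0 m and ((y of tin_green_mid in the frame of rack_dark below -0.064 m and y of tin_red_mid in the frame of rack_dark above -0.064 m) or (y of tin_green_mid in the frame of rack_dark below 0 m and y of tin_red_mid in the frame of rack_dark above 0 m) or (y of tin_green_mid in the frame of rack_dark below 0.064 m and y of tin_red_mid in the frame of rack_dark above 0.064 m))) or (y of tile_green in the frame of tile_red below 0 m and ((y of tin_red_mid in the frame of rack_dark below -0.064 m and y of tin_green_mid in the frame of rack_dark above -0.064 m) or (y of tin_red_mid in the frame of rack_dark below 0 m and y of tin_green_mid in the frame of rack_dark above 0 m) or (y of tin_red_mid in the frame of rack_dark below 0.064 m and y of tin_green_mid in the frame of rack_dark above 0.064 m)))) and ((y of tile_green in the frame of tile_yellow above 0 m and ((y of tin_green_mid in the frame of rack_dark below -0.064 m and y of tin_yellow_mid in the frame of rack_dark above -0.064 m) or (y of tin_green_mid in the frame of rack_dark below 0 m and y of tin_yellow_mid in the frame of rack_dark above 0 m) or (y of tin_green_mid in the frame of rack_dark below 0.064 m and y of tin_yellow_mid in the frame of rack_dark above 0.064 m))) or (y of tile_green in the frame of tile_yellow below 0 m and ((y of tin_yellow_mid in the frame of rack_dark below -0.064 m and y of tin_green_mid in the frame of rack_dark above -0.064 m) or (y of tin_yellow_mid in the frame of rack_dark below 0 m and y of tin_green_mid in the frame of rack_dark above 0 m) or (y of tin_yellow_mid in the frame of rack_dark below 0.064 m and y of tin_green_mid in the frame of rack_dark above 0.064 m)))) and ((y of tile_black in the frame of tile_red above 0 m and ((y of tin_black_mid in the frame of rack_dark below -0.064 m and y of tin_red_mid in the frame of rack_dark above -0.064 m) or (y of tin_black_mid in the frame of rack_dark below 0 m and y of tin_red_mid in the frame of rack_dark above 0 m) or (y of tin_black_mid in the frame of rack_dark below 0.064 m and y of tin_red_mid in the frame of rack_dark above 0.064 m))) or (y of tile_black in the frame of tile_red below 0 m and ((y of tin_red_mid in the frame of rack_dark below -0.064 m and y of tin_black_mid in the frame of rack_dark above -0.064 m) or (y of tin_red_mid in the frame of rack_dark below 0 m and y of tin_black_mid in the frame of rack_dark above 0 m) or (y of tin_red_mid in the frame of rack_dark below 0.064 m and y of tin_black_mid in the frame of rack_dark above 0.064 m)))) and ((y of tile_black in the frame of tile_yellow above 0 m and ((y of tin_black_mid in the frame of rack_dark below -0.064 m and y of tin_yellow_mid in the frame of rack_dark above -0.064 m) or (y of tin_black_mid in the frame of rack_dark below 0 m and y of tin_yellow_mid in the frame of rack_dark above 0 m) or (y of tin_black_mid in the frame of rack_dark below 0.064 m and y of tin_yellow_mid in the frame of rack_dark above 0.064 m))) or (y of tile_black in the frame of tile_yellow below 0 m and ((y of tin_yellow_mid in the frame of rack_dark below -0.064 m and y of tin_black_mid in the frame of rack_dark above -0.064 m) or (y of tin_yellow_mid in the frame of rack_dark below 0 m and y of tin_black_mid in the frame of rack_dark above 0 m) or (y of tin_yellow_mid in the frame of rack_dark below 0.064 m and y of tin_black_mid in the frame of rack_dark above 0.064 m)))) and ((y of tile_black in the frame of tile_green above 0 m and ((y of tin_black_mid in the frame of rack_dark below -0.064 m and y of tin_green_mid in the frame of rack_dark above -0.064 m) or (y of tin_black_mid in the frame of rack_dark below 0 m and y of tin_green_mid in the frame of rack_dark above 0 m) or (y of tin_black_mid in the frame of rack_dark below 0.064 m and y of tin_green_mid in the frame of rack_dark above 0.064 m))) or (y of tile_black in the frame of tile_green below 0 m and ((y of tin_green_mid in the frame of rack_dark below -0.064 m and y of tin_black_mid in the frame of rack_dark above -0.064 m) or (y of tin_green_mid in the frame of rack_dark below 0 m and y of tin_black_mid in the frame of rack_dark above 0 m) or (y of tin_green_mid in the frame of rack_dark below 0.064 m and y of tin_black_mid in the frame of rack_dark above 0.064 m))))); the robot touches nothing.
It fails at once if the glass jar was pushed more than 30 mm (distance of glass_jar_mid from where it was at the start of the episode above 0.03 m).
It fails at once if a tin was tipped over (angle between any of tin_red_mid, tin_yellow_mid, tin_green_mid, tin_black_mid's own z axis and vertical above 0.8 rad).
It fails at once if a tin was dropped or flung down ((height (world z) of tin_red_mid below 0.075 m and linear speed of tin_red above 0.7 m/s) or (height (world z) of tin_yellow_mid below 0.075 m and linear speed of tin_yellow above 0.7 m/s) or (height (world z) of tin_green_mid below 0.075 m and linear speed of tin_green above 0.7 m/s) or (height (world z) of tin_black_mid below 0.075 m and linear speed of tin_black above 0.7 m/s)).
It also fails if it takes over 115 s, if anything falls off the work surface, if the arm or the gripper's body presses on something with over 40 N, if the wrist force passes 120 N, or if a joint passes its speed limit or range.

## Working session

There is one attempt and no reset: what is moved stays moved. The work goes in short steps, Python scripts to look and compute and a tool call to move; the robot and the scene stay as the last step left them, time stands still between calls to the robot, and variables do not carry over. Pictures are saved under pics/ and viewed, at most 14 in all, crops included, and the job is handed in when it is done.

Besides the shell and the picture viewer there is one more tool, called after "Emit:" in YAML: its name, and indented under it one key for each argument. apply_moves: Moves the arm, as the interface text tells. Its arguments: {"type":"object","properties":{"plan":{"type":"array"},"force":{"type":"number"}},"required":["plan"]}

```bash
mkdir -p pics; ls; python3 - <<'E'
from station import *
import cv2
print(sense())
for n in("top","side"):
    im=snapshot(n); cv2.imwrite(f"pics/{n}0.png",im[:,:,::-1]); c=calibration(n); print(n,c)
print(calibration("wrist"))
E
```

```text
pics
{'t': 0.0, 'q': array([ 9.46467556e-01,  5.28470573e-01,  1.43391939e+00,  2.26380641e-05,
        1.18136901e+00, -1.78511197e-01]), 'qd': array([-4.86410589e-05, -6.44423444e-04,  2.84785382e-03, -1.09659725e-03,
       -1.11045573e-04,  8.12759636e-04]), 'tau': array([-2.08781094e-04, -4.42347980e+01, -1.78025866e+01, -2.05557212e-04,
        8.34313949e-03,  5.13712635e-06]), 'tcp_pos': array([0.26904634, 0.56333404, 0.23032546]), 'tool_rot': array([ 2.21071446e-01,  9.75257014e-01, -9.92963861e-04, -4.32852195e-04]), 'force': array([-0.10616378,  0.21559811, -0.609733  ]), 'ft_torque': array([-0.05356499,  0.02248746,  0.00618147]), 'gripper_force': 0.0, 'finger_gap': 0.9989025144578483}
top {'camera_matrix': array([[410.41001488,   0.        , 321.20939842],
       [  0.        , 410.41001488, 196.9169623 ],
       [  0.        ,   0.        ,   1.        ]]), 'R': array([[-0.0970745 , -0.99527222, -0.0031225 ],
       [-0.97526019,  0.09574772, -0.19924843],
       [ 0.1986054 , -0.01629669, -0.97994404]]), 't': array([0.04573119, 0.56120626, 0.77109335])}
side {'camera_m
[... 190 characters left out ...]
0.62582526, -0.00529752],
       [-0.47385515, -0.58497821, -0.65822625],
       [ 0.40883568,  0.51589073, -0.75280153]]), 't': array([-0.45290719,  0.3018501 ,  0.69976759])}
{'camera_matrix': array([[345.37555842,   0.        , 317.09333254],
       [  0.        , 345.37555842, 199.45331237],
       [  0.        ,   0.        ,   1.        ]]), 'mount': array([[-7.61664672e-04, -9.57602172e-01, -2.88092867e-01,
         7.49506695e-02],
       [ 9.99999616e-01, -6.04794396e-04, -6.33517774e-04,
         4.63338772e-04],
       [ 4.32421044e-04, -2.88093239e-01,  9.57602265e-01,
        -1.42302397e-01],
       [ 0.00000000e+00,  0.00000000e+00,  0.00000000e+00,
         1.00000000e+00]])}
```

View pics/top0.png

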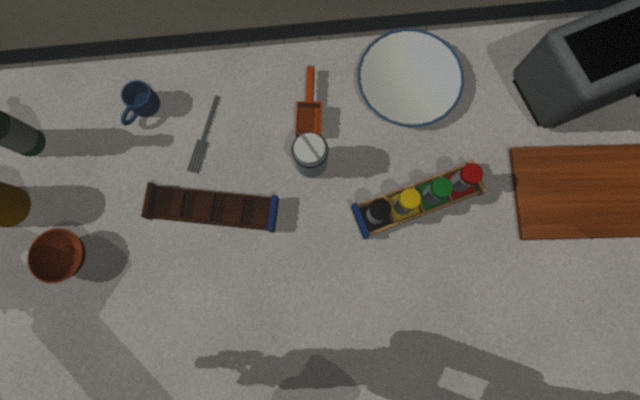

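View pics/side0.png

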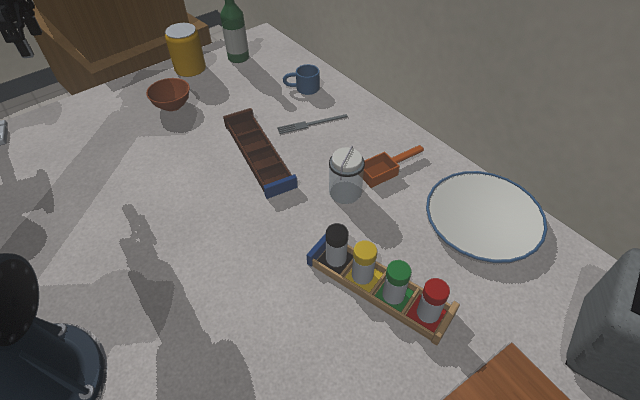

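```bash
cat > h.py <<'E'
from station import *
import cv2, numpy as np
from scipy.spatial.transform import Rotation as Rn
def ray(n,uv,pose=None):
    c=calibration(n);K=c["camera_matrix"]
    d=np.linalg.inv(K)@np.array([uv[0],uv[1],1.])
    if n=="wrist":
        M=c["mount"];p,q=pose;Rt=Rn.from_quat(q).as_matrix()
        return Rt@M[:3,3]+p, Rt@M[:3,:3]@d
    return -c["R"].T@c["t"], c["R"].T@d
def onz(n,uv,z,pose=None):
    o,d=ray(n,uv,pose); return o+d*(z-o[2])/d[2]
def mask(hsv,k):
    r={"red":[(0,120,60),(6,255,255)],"yellow":[(20,120,90),(35,255,255)],"green":[(45,90,40),(85,255,255)],"blue":[(105,110,50),(125,255,255)]}[k]
    m=cv2.inRange(hsv,*map(np.array,r))
    if k=="red": m|=cv2.inRange(hsv,np.array((174,120,60)),np.array((180,255,255)))
    return m
def blobs(im,k,roi=None,amin=60):
    m=mask(cv2.cvtColor(im,cv2.COLOR_RGB2HSV),k)
    if roi: z=np.zeros_like(m);x0,y0,x1,y1=roi;z[y0:y1,x0:x1]=m[y0:y1,x0:x1];m=z
    cs,_=cv2.findContours(m,cv2.RETR_EXTERNAL,cv2.CHAIN_APPROX_NONE)
    return sorted([c for c in cs if cv2.contourArea(c)>amin],key=cv2.contourArea,reverse=True)
E
python3 - <<'E'
from h import *
t=cv2.imread("pics/top0.png")[:,:,::-1].copy()
for k in("red","yellow","green","blue"):
    for c in blobs(t,k,(130,140,500,250),15)[:3]:
        r=cv2.minAreaRect(c);(x,y),rad=cv2.minEnclosingCircle(c); print(k,cv2.contourArea(c),np.round(r[0],1),np.round(r[1],1),round(r[2],1),"circ",round(x,1),round(y,1),round(rad,1),onz("top",(x,y),.095 if k!="blue" else .034).round(3))
        if k=="blue": print([onz("top",p,.034).round(3).tolist() for p in cv2.boxPoints(r)])
big=cv2.resize(t[140:245,130:500],None,fx=2.16,fy=2.16,interpolation=cv2.INTER_CUBIC)
cv2.imwrite("pics/topc.png",np.clip(big[:,:,::-1].astype(float)*1.6,0,255).astype(np.uint8))
E
```

```text
red 339.5 [471.3 173.3] [20.5 21.2] 45.0 circ 471.1 173.0 11.3 [ 0.574 -0.303  0.095]
red 104.0 [462.5 191.9] [ 8.2 23.3] 76.0 circ 462.7 193.2 11.7 [ 0.536 -0.28   0.095]
yellow 462.5 [405.6 202.8] [26.4 32.1] 68.2 circ 404.5 203.5 18.2 [ 0.527 -0.166  0.095]
green 454.0 [436.1 191.8] [25.5 34.6] 69.0 circ 435.1 192.9 19.0 [ 0.542 -0.227  0.095]
blue 172.0 [360.  220.1] [35.1  6.3] 68.2 circ 359.0 220.5 17.6 [ 0.511 -0.082  0.034]
[[0.545, -0.068, 0.034], [0.548, -0.081, 0.034], [0.479, -0.099, 0.034], [0.475, -0.087, 0.034]]
blue 144.0 [272.  212.9] [ 5.4 34.4] 8.1 circ 272.5 213.0 17.2 [0.544 0.093 0.034]
[[0.511, 0.107, 0.034], [0.58, 0.092, 0.034], [0.578, 0.081, 0.034], [0.508, 0.097, 0.034]]
```

View pics/topc.png

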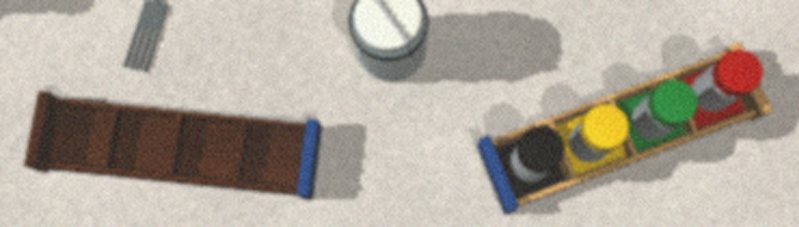

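```bash
cat >> h.py <<'E'
def down(deg):
    a=np.radians(deg);y=np.array([np.cos(a),np.sin(a),0]);z=np.array([0,0,-1.]);return np.column_stack([np.cross(y,z),y,z])
def plan(xyz,deg,n,start=None):
    if start is None: s=sense();start=(s["tcp_pos"],Rn.from_quat(s["tool_rot"]).as_matrix())
    p,R=start;R1=down(deg);w=Rn.from_matrix(R.T@R1).as_rotvec()/n
    d=(np.array(xyz)-p)/n;out=[]
    for i in range(n):
        out.append(np.r_[R.T@d,w].round(4).tolist());R=R@Rn.from_rotvec(w).as_matrix()
    print(n,"rows:",*out,sep="\n");return np.array(xyz),R1
E
python3 - <<'E'
from h import *
a=plan((.50,.14,.32),5,8)
E
```

```text
8
rows:
[-0.0489, -0.0353, -0.0111, -0.0002, 0.0001, 0.1297]
[-0.053, -0.0287, -0.0112, -0.0002, 0.0001, 0.1297]
[-0.0563, -0.0216, -0.0112, -0.0002, 0.0001, 0.1297]
[-0.0586, -0.0141, -0.0112, -0.0002, 0.0001, 0.1297]
[-0.0599, -0.0064, -0.0112, -0.0002, 0.0001, 0.1297]
[-0.0603, 0.0014, -0.0112, -0.0002, 0.0001, 0.1297]
[-0.0596, 0.0092, -0.0112, -0.0002, 0.0001, 0.1297]
[-0.0579, 0.0168, -0.0112, -0.0002, 0.0001, 0.1297]
```

Emit:
apply_moves:
  plan:
    - [-0.049, -0.035, -0.011, 0, 0, 0.13, -1]
    - [-0.053, -0.029, -0.011, 0, 0, 0.13, -1]
    - [-0.056, -0.022, -0.011, 0, 0, 0.13, -1]
    - [-0.059, -0.014, -0.011, 0, 0, 0.13, -1]
    - [-0.06, -0.006, -0.011, 0, 0, 0.13, -1]
    - [-0.06, 0.001, -0.011, 0, 0, 0.13, -1]
    - [-0.06, 0.009, -0.011, 0, 0, 0.13, -1]
    - [-0.058, 0.017, -0.011, 0, 0, 0.13, -1]

```text
t: 1.1
tcp_pos: [0.5004, 0.1378, 0.3194]
tool_rot: [0.678, 0.735, -0.0, -0.0]
force: [1.1, 0.7, -0.1]
finger_gap: 0.997
gripper_force: 0.0
```

Emit:
apply_moves:
  plan:
    - [0, 0, 0, 0, 0, 0, -1]
    - [0, 0, 0, 0, 0, 0, -1]

```text
t: 1.35
tcp_pos: [0.4993, 0.1397, 0.3187]
tool_rot: [0.677, 0.736, -0.0, -0.001]
force: [0.1, 0.1, -0.5]
finger_gap: 1.003
gripper_force: 0.0
```

```bash
python3 - <<'E'
from h import *
s=sense();print(s["t"],s["tcp_pos"],s["tool_rot"],s["qd"].max())
im=snapshot("wrist");np.savez("w1.npz",im=im,p=s["tcp_pos"],q=s["tool_rot"])
cv2.imwrite("pics/w1.png",np.clip(im[:,:,::-1]*1.5,0,255).astype(np.uint8))
E
```

```text
1.35 [0.49927281 0.13974817 0.31869684] [ 6.76540690e-01  7.36404529e-01 -4.64295379e-04 -9.21400294e-04] 0.03570456669527882
```

View pics/w1.png

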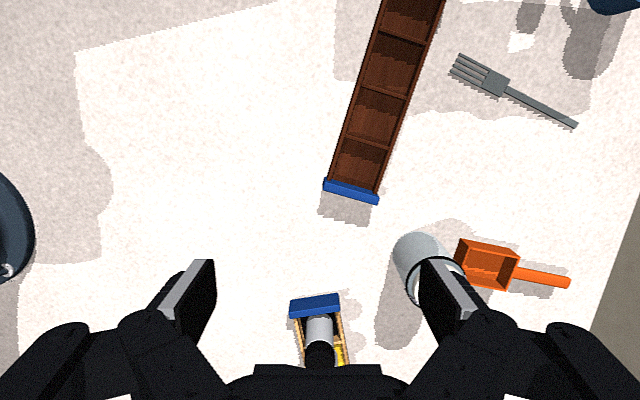

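```bash
python3 - <<'E'
from h import *
d=np.load("w1.npz");im=d["im"];pose=(d["p"],d["q"])
g=cv2.cvtColor(im,cv2.COLOR_RGB2HSV)
m=cv2.inRange(g,np.array((0,60,5)),np.array((18,255,110)));m[:, :300]=0;m[:,450:]=0;m[178:]=0
L=[];Rr=[]
for v in range(5,170,3):
    u=np.where(m[v])[0]
    if len(u)>20: L.append((u.min(),v));Rr.append((u.max()+1,v))
for nm,P,z in(("L0",L,.0),("L22",L,.022),("R22",Rr,.022),("R0",Rr,0)):
    W=np.array([onz("wrist",p,z,pose)[:2] for p in P]);a=cv2.fitLine(W.astype(np.float32),cv2.DIST_HUBER,0,.001,.001).ravel()
    a=a*np.sign(a[1]) if 0 else a
    print(nm,len(P),a.round(4),"x at y=.1,.3:",[(a[2]+(y-a[3])*a[0]/a[1]).round(4) for y in(.1,.3)])
for c in blobs(im,"blue",(250,150,420,330),100):
    r=cv2.minAreaRect(c);b=cv2.boxPoints(r);print(r[0],r[1],[onz("wrist",p,.034,pose).round(4)[:2].tolist() for p in b])
t=cv2.imread("pics/top0.png")[:,:,::-1].copy()
g=cv2.cvtColor(t,cv2.COLOR_RGB2HSV);m=cv2.inRange(g,np.array((0,70,5)),np.array((18,255,100)));m[:,:140]=0;m[:,270:]=0;m[:175]=0;m[235:]=0
P=[];Q=[]
for u in range(160,262,3):
    v=np.where(m[:,u])[0]
    if len(v)>15:P.append((u,v.min()));Q.append((u,v.max()+1))
for nm,PP in(("far",P),("near",Q)):
    for z in(0,.022):
        W=np.array([onz("top",p,z)[:2] for p in PP]);a=cv2.fitLine(W.astype(np.float32),cv2.DIST_HUBER,0,.001,.001).ravel()
        print("top",nm,z,a.round(4),[(a[2]+(y-a[3])*a[0]/a[1]).round(4) for y in(.1,.3)])
u=np.where(m.any(0))[0];print(u.min(), onz("top",(u.min(),200),.034))
E
```

```text
L0 55 [0.203  0.9792 0.5376 0.2273] x at y=.1,.3: [np.float32(0.5112), np.float32(0.5527)]
L22 55 [0.203  0.9792 0.5355 0.2267] x at y=.1,.3: [np.float32(0.5092), np.float32(0.5507)]
R22 55 [0.2022 0.9793 0.6056 0.2214] x at y=.1,.3: [np.float32(0.5805), np.float32(0.6219)]
R0 55 [0.2022 0.9793 0.6113 0.2218] x at y=.1,.3: [np.float32(0.5862), np.float32(0.6275)]
(313.3381652832031, 305.4479675292969) (18.627004623413086, 51.6234130859375) [[0.4711, -0.0661], [0.5418, -0.0474], [0.5489, -0.0768], [0.477, -0.0961]]
(350.4460144042969, 190.91775512695312) (57.984439849853516, 13.172460556030273) [[0.5055, 0.1], [0.5086, 0.1169], [0.5818, 0.1019], [0.5794, 0.0845]]
top far 0 [0.2054 0.9787 0.6105 0.2295] [np.float32(0.5833), np.float32(0.6253)]
top far 0.022 [0.2054 0.9787 0.6051 0.2238] [np.float32(0.5791), np.float32(0.6211)]
top near 0 [0.2006 0.9797 0.5397 0.2326] [np.float32(0.5125), np.float32(0.5535)]
top near 0.022 [0.2006 0.9797 0.5361 0.2268] [np.float32(0.5102), np.float32(0.5511)]
142 [0.59736078 0.36073635 0.034     ]
```

```bash
python3 - <<'E'
from h import *
a=plan((.53,-.29,.30),15,8)
E
```

```text
8
rows:
[-0.0539, -0.0007, 0.0023, -0.0003, -0.0001, -0.022]
[-0.0539, -0.0019, 0.0023, -0.0003, -0.0001, -0.022]
[-0.0539, -0.0031, 0.0023, -0.0003, -0.0001, -0.022]
[-0.0538, -0.0043, 0.0023, -0.0003, -0.0001, -0.022]
[-0.0537, -0.0055, 0.0023, -0.0003, -0.0001, -0.022]
[-0.0535, -0.0067, 0.0023, -0.0003, -0.0001, -0.022]
[-0.0534, -0.0078, 0.0023, -0.0003, -0.0001, -0.022]
[-0.0532, -0.009, 0.0023, -0.0003, -0.0001, -0.022]
```

Emit:
apply_moves:
  plan:
    - [-0.054, -0.001, 0.002, 0, 0, -0.022, -1]
    - [-0.054, -0.002, 0.002, 0, 0, -0.022, -1]
    - [-0.054, -0.003, 0.002, 0, 0, -0.022, -1]
    - [-0.054, -0.004, 0.002, 0, 0, -0.022, -1]
    - [-0.054, -0.006, 0.002, 0, 0, -0.022, -1]
    - [-0.053, -0.007, 0.002, 0, 0, -0.022, -1]
    - [-0.053, -0.008, 0.002, 0, 0, -0.022, -1]
    - [-0.053, -0.009, 0.002, 0, 0, -0.022, -1]

```text
t: 2.4
tcp_pos: [0.5302, -0.2898, 0.3027]
tool_rot: [0.607, 0.794, 0.0, -0.001]
force: [-0.2, 0.4, 0.2]
finger_gap: 0.999
gripper_force: 0.0
```

Emit:
apply_moves:
  plan:
    - [0, 0, 0, 0, 0, 0, -1]
    - [0, 0, 0, 0, 0, 0, -1]

```text
t: 2.65
tcp_pos: [0.5297, -0.2885, 0.3026]
tool_rot: [0.608, 0.794, 0.0, -0.001]
force: [0.4, -0.5, -0.3]
finger_gap: 1.003
gripper_force: 0.0
```

```bash
python3 - <<'E'
from h import *
s=sense();print(s["t"],s["tcp_pos"],s["tool_rot"],s["qd"].max())
im=snapshot("wrist");np.savez("w2.npz",im=im,p=s["tcp_pos"],q=s["tool_rot"])
cv2.imwrite("pics/w2.png",np.clip(im[:,:,::-1]*1.5,0,255).astype(np.uint8))
pose=(s["tcp_pos"],s["tool_rot"])
for k in("red","yellow","green","blue"):
    for c in blobs(im,k,amin=80)[:3]:
        r=cv2.minAreaRect(c);print(k,cv2.contourArea(c),np.round(r[0],1),np.round(r[1],1),[onz("wrist",p,.034 if k=="blue" else .095,pose).round(4)[:2].tolist() for p in (cv2.boxPoints(r) if k=="blue" else [r[0]])])
E
```

```text
2.65 [ 0.52970539 -0.28850135  0.30260783] [ 6.08330855e-01  7.93682459e-01  4.05696373e-04 -1.24916590e-03] 0.016135792401460007
red 2199.0 [350.  183.5] [57. 48.] [[0.565, -0.2922]]
yellow 2358.5 [351.  65.] [50. 56.] [[0.5329, -0.1811]]
green 1964.5 [349. 127.] [48. 46.] [[0.5475, -0.237]]
blue 1350.0 [550.5 167.5] [187. 177.] [[0.6597, -0.1518], [0.851, -0.1005], [0.9701, -0.3074], [0.7463, -0.3676]]
```

View pics/w2.png

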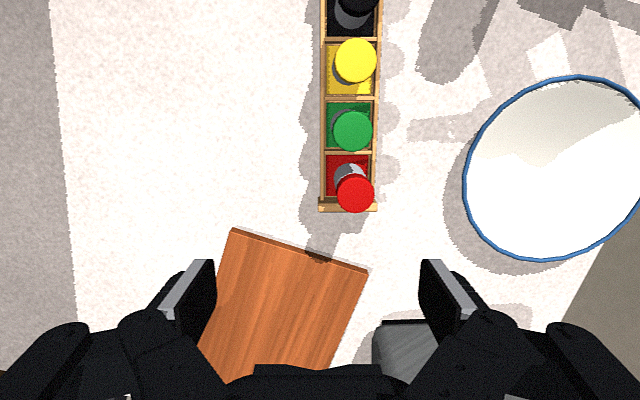

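```bash
cat > lids.py <<'E'
from h import *
def lids(im,pose,z=.095,roi=None):
    h=pose[0][2]+.142; r0=345*.0205/(h-z)
    g=cv2.medianBlur(cv2.cvtColor(np.clip(im*1.5,0,255).astype(np.uint8),cv2.COLOR_RGB2GRAY),3)
    out=[]
    for k in("red","yellow","green"):
        m=mask(cv2.cvtColor(im,cv2.COLOR_RGB2HSV),k)
        n,lab,st,ce=cv2.connectedComponentsWithStats(m)
        m=cv2.dilate(m,np.ones((5,5)))
        # lid top is the brighter saturated disc: vote circles on the boosted value channel
        V=cv2.medianBlur(cv2.bitwise_and(np.clip(im.max(2)*1.3,0,255).astype(np.uint8),m),3)
        c=cv2.HoughCircles(V,cv2.HOUGH_GRADIENT,1.0,30,param1=80,param2=8,minRadius=int(r0*.85),maxRadius=int(r0*1.25))
        if c is not None:
            for q in c[0][:2]: print(k,q.round(1),"exp r",round(r0,1),onz("wrist",q[:2],z,pose).round(4)[:2])
E
python3 - <<'E'
from lids import *
d=np.load("w2.npz");im=d["im"];pose=(d["p"],d["q"]);lids(im,pose)
g=cv2.cvtColor(im,cv2.COLOR_RGB2HSV)
# left/right pale wall edges, rows between tins
m=cv2.inRange(g,np.array((8,80,30)),np.array((24,255,255)))
L=[];R=[]
for v in range(3,195,3):
    u=np.where(m[v,300:395])[0]+300
    if len(u): L.append((u.min(),v));R.append((u.max()+1,v))
for P in(L,R):
    W=np.array([onz("wrist",p,.022,pose)[:2] for p in P]);a=cv2.fitLine(W.astype(np.float32),cv2.DIST_HUBER,0,.001,.001).ravel()
    print(a.round(4),[(a[2]+(y-a[3])*a[0]/a[1]).round(4) for y in(-.1,-.3)])
u=np.where(m[:, 340])[0]; print(L[::12],R[::12])
d=np.load("w1.npz");pose=(d["p"],d["q"]);print([onz("wrist",p,.034,pose).round(4) for p in((290,298),(338,293),(292,320),(341,312))])
E
```

```text
red [357.5 195.5  18.8] exp r 20.2 [ 0.5763 -0.3027]
yellow [356.5  59.5  22.2] exp r 20.2 [ 0.5365 -0.1752]
green [350.5 130.5  23.3] exp r 20.2 [ 0.5499 -0.2399]
[ 0.2615 -0.9652  0.515  -0.2255] [np.float32(0.481), np.float32(0.5352)]
[ 0.2589 -0.9659  0.575  -0.184 ] [np.float32(0.5525), np.float32(0.6061)]
[(np.int64(320), 3), (np.int64(320), 39), (np.int64(320), 75), (np.int64(320), 111), (np.int64(320), 147), (np.int64(320), 183)] [(np.int64(383), 3), (np.int64(381), 39), (np.int64(380), 75), (np.int64(378), 111), (np.int64(376), 147), (np.int64(374), 183)]
[array([ 0.4762, -0.0619,  0.034 ]), array([ 0.5429, -0.0482,  0.034 ]), array([ 0.4813, -0.0979,  0.034 ]), array([ 0.5503, -0.0785,  0.034 ])]
```

Emit:
apply_moves:
  plan:
    - [-0.013, 0.02, 0.03, 0, 0, 0, -1]
    - [-0.013, 0.02, 0.04, 0, 0, 0, -1]
    - [0, 0, 0.05, 0, 0, 0, -1]
    - [0, 0, 0.05, 0, 0, 0, -1]
    - [0, 0, 0.04, 0, 0, 0, -1]
    - [0, 0, 0.03, 0, 0, 0, -1]
    - [0, 0, 0.022, 0, 0, 0, -1]
    - [0, 0, 0, 0, 0, 0, -1]
  force: 40

```text
t: 3.7
tcp_pos: [0.5742, -0.3024, 0.0398]
tool_rot: [0.608, 0.794, 0.0, -0.002]
force: [-0.9, 0.5, -0.0]
finger_gap: 1.003
gripper_force: 0.0
```

```bash
python3 - <<'E'
from h import *
s=sense();print(s["t"],s["tcp_pos"],s["tool_rot"],s["force"])
im=snapshot("wrist");cv2.imwrite("pics/w3.png",np.clip(im[:,:,::-1]*1.5,0,255).astype(np.uint8))
t=cv2.imread("pics/top0.png")[:,:,::-1].copy()
m=(t[:,:,:].max(2)<38).astype(np.uint8);z=np.zeros_like(m);z[190:230,365:395]=m[190:230,365:395]
for c in sorted(cv2.findContours(z,0,1)[0],key=cv2.contourArea)[-2:]:
    (x,y),r=cv2.minEnclosingCircle(c);print("black",x,y,r,cv2.boundingRect(c),onz("top",(x,y),.095).round(4))
print("guess",onz("top",(381,205),.095).round(4),"jar",onz("top",(310,149),.115).round(3))
E
```

```text
3.7 [ 0.57423336 -0.302356    0.03980968] [ 6.08023630e-01  7.93915220e-01  1.07027403e-04 -2.42419349e-03] [-0.86289867  0.49180463 -0.03781314]
black 365.0 212.5 0.5001000165939331 (365, 212, 1, 2) [ 0.5169 -0.0886  0.095 ]
black 375.7054748535156 214.0890350341797 16.34941291809082 (365, 199, 26, 31) [ 0.5119 -0.1085  0.095 ]
guess [ 0.5283 -0.1208  0.095 ] jar [0.647 0.004 0.115]
```

View pics/w3.png

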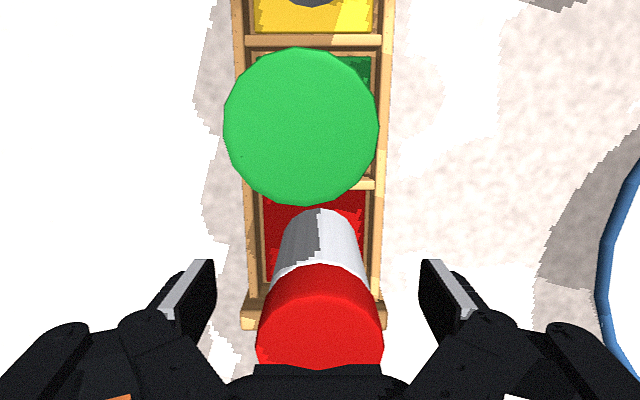

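Emit:
apply_moves:
  plan:
    - [0, 0, 0, 0, 0, 0, 1]
    - [0, 0, 0, 0, 0, 0, 1]
    - [0, 0, 0, 0, 0, 0, 1]
    - [0, 0, 0, 0, 0, 0, 1]
    - [0, 0, 0, 0, 0, 0, 1]
    - [0, 0, 0, 0, 0, 0, 1]
  force: 40

```text
t: 4.5
tcp_pos: [0.5758, -0.3059, 0.0426]
tool_rot: [0.609, 0.793, 0.0, 0.001]
force: [0.3, 1.1, 6.2]
finger_gap: 0.465
gripper_force: 39.8
```

Emit:
apply_moves:
  plan:
    - [0, 0, -0.01, 0, 0, 0, 1]
    - [0, 0, -0.02, 0, 0, 0, 1]
    - [0, 0, -0.03, 0, 0, 0, 1]
    - [0, 0, -0.04, 0, 0, 0, 1]
    - [0, 0, -0.03, 0, 0, 0, 1]
    - [0, 0, 0, 0, 0, 0, 1]

```text
t: 5.25
tcp_pos: [0.5767, -0.3068, 0.1751]
tool_rot: [0.609, 0.793, -0.0, 0.004]
force: [0.5, -0.2, -2.1]
finger_gap: 0.462
gripper_force: 40.6
```

```bash
python3 - <<'E'
from lids import *
s=sense();print(s["t"],s["tcp_pos"],s["finger_gap"],s["gripper_force"],s["force"])
im=snapshot("wrist");cv2.imwrite("pics/w4.png",np.clip(im[:,:,::-1]*1.5,0,255).astype(np.uint8));pose=(s["tcp_pos"],s["tool_rot"])
lids(im,pose)
plan((.5903,.3191,.17),-11.7,11)
E
```

```text
5.25 [ 0.57670908 -0.30683979  0.1751405 ] 0.4615348835315806 40.590094830840826 [ 0.52643061 -0.19327831 -2.14752536]
red [313.5 170.5  31.6] exp r 31.8 [ 0.5668 -0.2814]
red [339.5 313.5  30.4] exp r 31.8 [ 0.6134 -0.382 ]
yellow [314.5  21.5  32.9] exp r 31.8 [ 0.545  -0.1959]
yellow [266.5  41.5  30.2] exp r 31.8 [ 0.5203 -0.2135]
green [308.5 100.5  32.9] exp r 31.8 [ 0.5526 -0.2395]
green [339.5  95.5  31.7] exp r 31.8 [ 0.5703 -0.2317]
11
rows:
[0.0545, 0.016, 0.0002, 0.0002, 0.0002, 0.0423]
[0.0552, 0.0136, 0.0002, 0.0002, 0.0002, 0.0423]
[0.0557, 0.0113, 0.0002, 0.0002, 0.0002, 0.0423]
[0.0561, 0.0089, 0.0002, 0.0002, 0.0002, 0.0423]
[0.0565, 0.0066, 0.0002, 0.0002, 0.0002, 0.0423]
[0.0567, 0.0042, 0.0002, 0.0002, 0.0002, 0.0423]
[0.0568, 0.0018, 0.0002, 0.0002, 0.0002, 0.0423]
[0.0568, -0.0006, 0.0002, 0.0002, 0.0002, 0.0423]
[0.0568, -0.003, 0.0002, 0.0002, 0.0002, 0.0423]
[0.0566, -0.0054, 0.0002, 0.0002, 0.0002, 0.0423]
[0.0563, -0.0078, 0.0002, 0.0002, 0.0002, 0.0423]
```

View pics/w4.png

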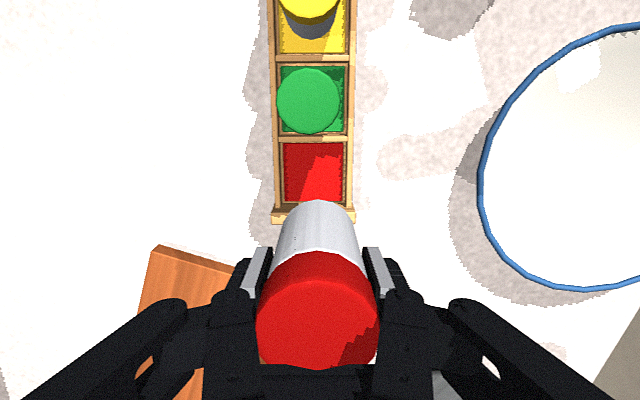

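Emit:
apply_moves:
  plan:
    - [0.054, 0.016, 0, 0, 0, 0.042, 1]
    - [0.055, 0.014, 0, 0, 0, 0.042, 1]
    - [0.056, 0.011, 0, 0, 0, 0.042, 1]
    - [0.056, 0.009, 0, 0, 0, 0.042, 1]
    - [0.056, 0.007, 0, 0, 0, 0.042, 1]
    - [0.057, 0.004, 0, 0, 0, 0.042, 1]
    - [0.057, 0.002, 0, 0, 0, 0.042, 1]
    - [0.057, 0, 0, 0, 0, 0.042, 1]

```text
t: 6.3
tcp_pos: [0.5854, 0.1504, 0.1693]
tool_rot: [0.734, 0.68, -0.002, -0.001]
force: [0.3, 0.2, -1.3]
finger_gap: 0.464
gripper_force: 40.7
```

Emit:
apply_moves:
  plan:
    - [0.057, -0.003, 0, 0, 0, 0.042, 1]
    - [0.056, -0.005, 0, 0, 0, 0.042, 1]
    - [0.056, -0.008, 0, 0, 0, 0.042, 1]
    - [0, 0, 0, 0, 0, 0, 1]
    - [0, 0, 0, 0, 0, 0, 1]

```text
t: 6.92
tcp_pos: [0.5893, 0.3181, 0.1693]
tool_rot: [0.774, 0.633, -0.002, -0.0]
force: [-0.4, -0.1, -1.5]
finger_gap: 0.467
gripper_force: 40.7
```

```bash
python3 - <<'E'
from lids import *
s=sense();print(s["t"],s["tcp_pos"],s["finger_gap"],s["gripper_force"],s["force"])
im=snapshot("wrist");cv2.imwrite("pics/w5.png",np.clip(im[:,:,::-1]*1.5,0,255).astype(np.uint8))
plan((.5903,.3191,.05),-11.7,4)
E
```

```text
6.925 [0.58925594 0.3180918  0.16927448] 0.46725072616470387 40.690433364361525 [-0.37192107 -0.10409017 -1.46812307]
4
rows:
[0.0005, 0.0001, 0.0299, -0.0007, 0.0006, 0.0007]
[0.0005, 0.0001, 0.0299, -0.0007, 0.0006, 0.0007]
[0.0005, 0.0001, 0.0299, -0.0007, 0.0006, 0.0007]
[0.0005, 0.0001, 0.0299, -0.0007, 0.0006, 0.0007]
```

View pics/w5.png

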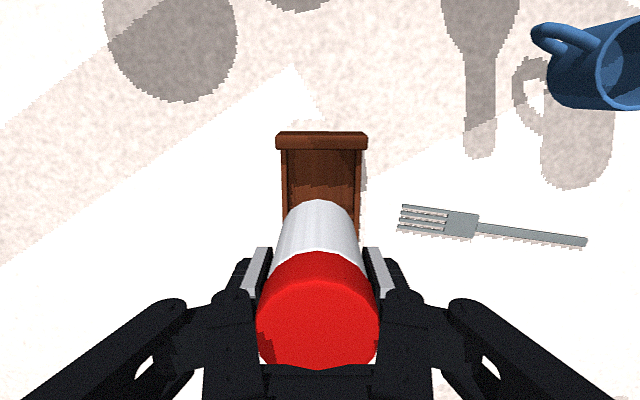

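Emit:
apply_moves:
  plan:
    - [0, 0, 0.03, 0, 0, 0, 1]
    - [0, 0, 0.03, 0, 0, 0, 1]
    - [0, 0, 0.03, 0, 0, 0, 1]
    - [0, 0, 0.025, 0, 0, 0, 1]
    - [0, 0, 0.008, 0, 0, 0, 1]
    - [0, 0, 0.003, 0, 0, 0, 1]
    - [0, 0, 0.002, 0, 0, 0, 1]
    - [0, 0, 0, 0, 0, 0, 1]

```text
t: 7.98
tcp_pos: [0.5913, 0.3188, 0.0443]
tool_rot: [0.775, 0.633, 0.001, 0.0]
force: [-1.1, 0.9, -2.0]
finger_gap: 0.464
gripper_force: 40.7
```

Emit:
apply_moves:
  plan:
    - [0, 0, 0.003, 0, 0, 0, 1]
    - [0, 0, 0.001, 0, 0, 0, 1]
    - [0, 0, 0, 0, 0, 0, 1]
    - [0, 0, 0, 0, 0, 0, 1]

```text
t: 8.48
tcp_pos: [0.5907, 0.3187, 0.0393]
tool_rot: [0.774, 0.633, -0.0, 0.0]
force: [-0.5, -0.3, -1.3]
finger_gap: 0.467
gripper_force: 40.7
```

Emit:
apply_moves:
  plan:
    - [0, 0, 0.002, 0, 0, 0, 1]
    - [0, 0, 0, 0, 0, 0, 1]
    - [0, 0, 0, 0, 0, 0, 1]

```text
t: 8.85
tcp_pos: [0.5911, 0.319, 0.0386]
tool_rot: [0.775, 0.633, 0.001, 0.0]
force: [-1.0, -0.0, 5.8]
finger_gap: 0.462
gripper_force: 40.5
```

Emit:
apply_moves:
  plan:
    - [0, 0, 0, 0, 0, 0, 0.1]
    - [0, 0, 0, 0, 0, 0, -0.2]
    - [0, 0, 0, 0, 0, 0, -1]
    - [0, 0, 0, 0, 0, 0, -1]
    - [0, 0, -0.02, 0, 0, 0, -1]
    - [0, 0, -0.04, 0, 0, 0, -1]
    - [0, 0, -0.05, 0, 0, 0, -1]
    - [0, 0, -0.03, 0, 0, 0, -1]

```text
t: 9.85
tcp_pos: [0.5921, 0.3192, 0.1818]
tool_rot: [0.774, 0.633, 0.003, 0.001]
force: [0.9, -0.1, 0.8]
finger_gap: 1.002
gripper_force: 0.0
```

```bash
python3 - <<'E'
from lids import *
im=snapshot("top")
(x,y),r=cv2.minEnclosingCircle(blobs(im,"red",(100,150,290,230))[0]);p=onz("top",(x,y),.091)
print("placed",x,y,r,p,"target .5903 .3191")
cv2.imwrite("pics/t2.png",cv2.resize(np.clip(im[150:240,100:300,::-1]*1.6,0,255).astype(np.uint8),None,fx=3,fy=3))
plan((.5526,-.2395,.18),15.1,10)
E
```

```text
placed 151.0 196.0 10.816754341125488 [0.58998172 0.31893465 0.091     ] target .5903 .3191
10
rows:
[-0.0556, 0.0071, 0.0003, 0.0012, -0.0004, -0.0464]
[-0.0559, 0.0045, 0.0003, 0.0012, -0.0004, -0.0464]
[-0.0561, 0.0019, 0.0003, 0.0012, -0.0004, -0.0464]
[-0.0561, -0.0007, 0.0004, 0.0012, -0.0004, -0.0464]
[-0.056, -0.0033, 0.0004, 0.0012, -0.0004, -0.0464]
[-0.0558, -0.0059, 0.0004, 0.0012, -0.0004, -0.0464]
[-0.0555, -0.0085, 0.0004, 0.0012, -0.0004, -0.0464]
[-0.055, -0.011, 0.0005, 0.0012, -0.0004, -0.0464]
[-0.0544, -0.0136, 0.0005, 0.0012, -0.0004, -0.0464]
[-0.0537, -0.0161, 0.0005, 0.0012, -0.0004, -0.0464]
```

View pics/t2.png

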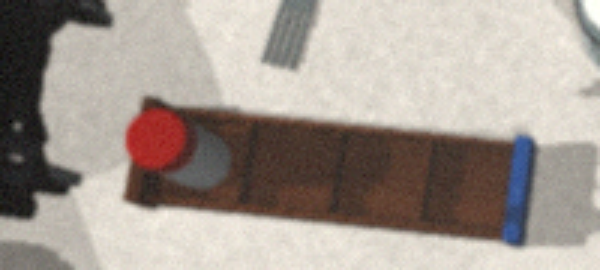

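Emit:
apply_moves:
  plan:
    - [-0.056, 0.007, 0, 0.001, 0, -0.046, -1]
    - [-0.056, 0.005, 0, 0.001, 0, -0.046, -1]
    - [-0.056, 0.002, 0, 0.001, 0, -0.046, -1]
    - [-0.056, -0.001, 0, 0.001, 0, -0.046, -1]
    - [-0.056, -0.003, 0, 0.001, 0, -0.046, -1]
    - [-0.056, -0.006, 0, 0.001, 0, -0.046, -1]
    - [-0.056, -0.008, 0, 0, 0, -0.046, -1]
    - [-0.055, -0.011, 0, 0, 0, -0.046, -1]

```text
t: 10.9
tcp_pos: [0.5577, -0.1319, 0.1784]
tool_rot: [0.645, 0.764, -0.001, -0.001]
force: [0.8, 0.8, -0.6]
finger_gap: 1.003
gripper_force: 0.0
```

Emit:
apply_moves:
  plan:
    - [-0.054, -0.014, 0, 0, 0, -0.046, -1]
    - [-0.054, -0.016, 0, 0, 0, -0.046, -1]
    - [0, 0, 0, 0, 0, 0, -1]
    - [0, 0, 0, 0, 0, 0, -1]

```text
t: 11.4
tcp_pos: [0.5483, -0.2413, 0.1777]
tool_rot: [0.61, 0.792, -0.001, -0.003]
force: [0.3, 0.2, -1.3]
finger_gap: 1.001
gripper_force: 0.0
```

```bash
python3 - <<'E'
from lids import *
s=sense();pose=(s["tcp_pos"],s["tool_rot"]);print(s["t"],pose)
im=snapshot("wrist");cv2.imwrite("pics/w6.png",np.clip(im[:,:,::-1]*1.5,0,255).astype(np.uint8));np.savez("w6.npz",im=im,p=pose[0],q=pose[1])
lids(im,pose)
plan((.5526,-.2395,.04),15.1,6)
E
```

```text
11.4 (array([ 0.54827523, -0.24130061,  0.17767834]), array([ 0.61025986,  0.79219541, -0.00143953, -0.0026944 ]))
red [327.5 243.5  27.9] exp r 31.5 [ 0.5604 -0.2643]
red [325.5 205.5  27.3] exp r 31.5 [ 0.5517 -0.2374]
yellow [327.5 109.5  32.9] exp r 31.5 [ 0.5363 -0.1757]
green [325.5 210.5  29.4] exp r 31.5 [ 0.5526 -0.2409]
green [325.5 179.5  30.5] exp r 31.5 [ 0.5469 -0.2198]
6
rows:
[-0.0001, 0.0009, 0.0229, -0.001, -0.0005, -0.0007]
[-0.0001, 0.0008, 0.0229, -0.001, -0.0005, -0.0007]
[-0.0001, 0.0008, 0.0229, -0.001, -0.0005, -0.0007]
[-0.0001, 0.0008, 0.0229, -0.001, -0.0005, -0.0007]
[-0.0, 0.0008, 0.0229, -0.001, -0.0005, -0.0007]
[-0.0, 0.0007, 0.0229, -0.001, -0.0005, -0.0007]
```

View pics/w6.png

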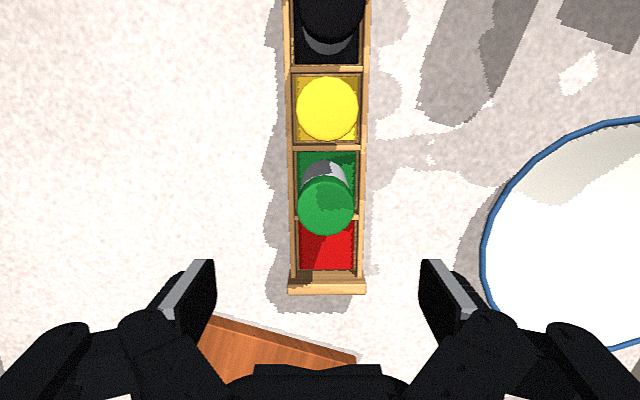

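Emit:
apply_moves:
  plan:
    - [0, 0.001, 0.03, -0.001, -0.001, 0, -1]
    - [0, 0.001, 0.03, -0.001, -0.001, 0, -1]
    - [0, 0.001, 0.03, -0.001, -0.001, 0, -1]
    - [0, 0.001, 0.025, -0.001, 0, 0, -1]
    - [0, 0, 0.015, -0.001, 0, 0, -1]
    - [0, 0, 0.007, -0.001, 0, 0, -1]
    - [0, 0, 0, 0, 0, 0, -1]

```text
t: 12.32
tcp_pos: [0.5521, -0.2404, 0.0404]
tool_rot: [0.61, 0.793, -0.0, 0.001]
force: [0.2, 1.3, 0.4]
finger_gap: 1.002
gripper_force: 0.0
```

Emit:
apply_moves:
  plan:
    - [0, 0, 0, 0, 0, 0, 1]
    - [0, 0, 0, 0, 0, 0, 1]
    - [0, 0, 0, 0, 0, 0, 1]
    - [0, 0, 0, 0, 0, 0, 1]
    - [0, 0, 0, 0, 0, 0, 1]
    - [0, 0, 0, 0, 0, 0, 1]

```text
t: 13.08
tcp_pos: [0.5527, -0.2411, 0.041]
tool_rot: [0.61, 0.792, -0.0, 0.001]
force: [1.5, 0.1, 6.0]
finger_gap: 0.464
gripper_force: 40.0
```

Emit:
apply_moves:
  plan:
    - [0, 0, -0.01, 0, 0, 0, 1]
    - [0, 0, -0.02, 0, 0, 0, 1]
    - [0, 0, -0.03, 0, 0, 0, 1]
    - [0, 0, -0.04, 0, 0, 0, 1]
    - [0, 0, -0.03, 0, 0, 0, 1]
    - [0, 0, 0, 0, 0, 0, 1]

```text
t: 13.82
tcp_pos: [0.5528, -0.2414, 0.1726]
tool_rot: [0.61, 0.793, -0.0, 0.003]
force: [0.2, -0.5, -1.8]
finger_gap: 0.465
gripper_force: 40.3
```

```bash
python3 - <<'E'
from h import *
s=sense();print(s["tcp_pos"],s["finger_gap"])
plan((.5773,.2564,.172),-11.7,9)
E
```

```text
[ 0.55283983 -0.24139131  0.17257454] 0.4649891252508265
9
rows:
[0.0528, 0.0168, -0.0001, 0.0005, 0.0004, 0.0515]
[0.0536, 0.0141, -0.0001, 0.0005, 0.0004, 0.0515]
[0.0542, 0.0113, -0.0001, 0.0005, 0.0004, 0.0515]
[0.0547, 0.0085, -0.0001, 0.0005, 0.0004, 0.0515]
[0.0551, 0.0057, -0.0001, 0.0005, 0.0004, 0.0515]
[0.0553, 0.0028, -0.0, 0.0005, 0.0004, 0.0515]
[0.0554, -0.0, -0.0, 0.0005, 0.0004, 0.0515]
[0.0553, -0.0029, 0.0, 0.0005, 0.0004, 0.0515]
[0.0551, -0.0057, 0.0, 0.0005, 0.0004, 0.0515]
```

Emit:
apply_moves:
  plan:
    - [0.053, 0.017, 0, 0.001, 0, 0.052, 1]
    - [0.054, 0.014, 0, 0, 0, 0.052, 1]
    - [0.054, 0.011, 0, 0.001, 0, 0.051, 1]
    - [0.055, 0.008, 0, 0, 0, 0.051, 1]
    - [0.055, 0.006, 0, 0.001, 0, 0.052, 1]
    - [0.055, 0.003, 0, 0, 0, 0.052, 1]
    - [0.055, 0, 0, 0.001, 0, 0.051, 1]
    - [0.055, -0.003, 0, 0, 0, 0.051, 1]

```text
t: 14.82
tcp_pos: [0.572, 0.2029, 0.1675]
tool_rot: [0.76, 0.65, -0.004, -0.002]
force: [0.7, 0.2, -0.8]
finger_gap: 0.468
gripper_force: 40.4
```

Emit:
apply_moves:
  plan:
    - [0.055, -0.006, 0, 0, 0, 0.052, 1]
    - [0, 0, 0, 0, 0, 0, 1]
    - [0, 0, 0, 0, 0, 0, 1]

```text
t: 15.2
tcp_pos: [0.5746, 0.2562, 0.1678]
tool_rot: [0.775, 0.631, -0.004, -0.001]
force: [0.4, -1.6, -0.7]
finger_gap: 0.465
gripper_force: 40.4
```

```bash
python3 - <<'E'
from h import *
s=sense();print(s["tcp_pos"],s["tool_rot"])
plan((.5773,.2564,.046),-11.7,6)
E
```

```text
[0.57462902 0.25616071 0.16779863] [ 0.77538305  0.6314797  -0.00366061 -0.00105617]
6
rows:
[0.0002, 0.0006, 0.0203, -0.001, 0.0007, 0.0001]
[0.0002, 0.0005, 0.0203, -0.001, 0.0007, 0.0001]
[0.0002, 0.0005, 0.0203, -0.001, 0.0007, 0.0001]
[0.0002, 0.0005, 0.0203, -0.001, 0.0007, 0.0001]
[0.0002, 0.0005, 0.0203, -0.001, 0.0007, 0.0001]
[0.0001, 0.0004, 0.0203, -0.001, 0.0007, 0.0001]
```

Emit:
apply_moves:
  plan:
    - [0, 0.001, 0.03, -0.001, 0.001, 0, 1]
    - [0, 0.001, 0.03, -0.001, 0.001, 0, 1]
    - [0, 0.001, 0.03, -0.001, 0.001, 0, 1]
    - [0, 0, 0.025, -0.001, 0.001, 0, 1]
    - [0, 0, 0.008, -0.001, 0, 0, 1]
    - [0, 0, 0.003, 0, 0, 0, 1]
    - [0, 0, 0.001, 0, 0, 0, 1]
    - [0, 0, 0, 0, 0, 0, 1]

```text
t: 16.2
tcp_pos: [0.5794, 0.2562, 0.0436]
tool_rot: [0.776, 0.631, 0.002, 0.001]
force: [-0.9, 1.0, -0.6]
finger_gap: 0.463
gripper_force: 40.4
```

Emit:
apply_moves:
  plan:
    - [0, 0, 0.002, 0, 0, 0, 1]
    - [0, 0, 0, 0, 0, 0, 1]
    - [0, 0, 0, 0, 0, 0, 1]

```text
t: 16.58
tcp_pos: [0.5788, 0.2562, 0.0407]
tool_rot: [0.776, 0.631, 0.001, 0.0]
force: [0.8, -0.2, -0.6]
finger_gap: 0.463
gripper_force: 40.4
```

Emit:
apply_moves:
  plan:
    - [0, -0.001, 0.002, 0, 0, 0, 1]
    - [0, 0, 0, 0, 0, 0, 1]
    - [0, 0, 0, 0, 0, 0, 1]

```text
t: 16.95
tcp_pos: [0.5778, 0.2563, 0.0386]
tool_rot: [0.776, 0.631, 0.001, 0.0]
force: [0.2, -0.4, -0.5]
finger_gap: 0.47
gripper_force: 40.4
```

Emit:
apply_moves:
  plan:
    - [0, 0, 0.001, 0, 0, 0, 1]
    - [0, 0, 0, 0, 0, 0, 1]
    - [0, 0, 0, 0, 0, 0, 1]

```text
t: 17.32
tcp_pos: [0.5778, 0.2563, 0.0376]
tool_rot: [0.776, 0.631, 0.001, 0.0]
force: [-0.7, -0.4, -1.5]
finger_gap: 0.468
gripper_force: 40.4
```

Emit:
apply_moves:
  plan:
    - [0, 0, 0.001, 0, 0, 0, 1]
    - [0, 0, 0, 0, 0, 0, 1]
    - [0, 0, 0, 0, 0, 0, 1]

```text
t: 17.7
tcp_pos: [0.578, 0.2564, 0.0371]
tool_rot: [0.776, 0.631, 0.002, 0.0]
force: [-0.2, -0.4, 3.6]
finger_gap: 0.457
gripper_force: 40.1
```

Emit:
apply_moves:
  plan:
    - [0, 0, 0, 0, 0, 0, 0.1]
    - [0, 0, 0, 0, 0, 0, -0.2]
    - [0, 0, 0, 0, 0, 0, -1]
    - [0, 0, 0, 0, 0, 0, -1]
    - [0, 0, -0.02, 0, 0, 0, -1]
    - [0, 0, -0.04, 0, 0, 0, -1]
    - [0, 0, -0.05, 0, 0, 0, -1]
    - [0, 0, -0.03, 0, 0, 0, -1]

```text
t: 18.7
tcp_pos: [0.5788, 0.2565, 0.1809]
tool_rot: [0.776, 0.631, 0.004, 0.001]
force: [-0.5, 0.2, 0.2]
finger_gap: 1.001
gripper_force: 0.0
```

```bash
python3 - <<'E'
from h import *
im=snapshot("top")
for k,t in(("red",(.5903,.3191)),("green",(.5773,.2564))):
    (x,y),r=cv2.minEnclosingCircle(blobs(im,k,(100,150,290,230))[0]);print(k,r,onz("top",(x,y),.091)[:2],t)
plan((.5363,-.1757,.18),15.1,8)
E
```

```text
red 8.139510154724121 [0.59092268 0.30829842] (0.5903, 0.3191)
green 11.068072319030762 [0.57654361 0.25266387] (0.5773, 0.2564)
8
rows:
[-0.0541, 0.0055, 0.0003, 0.0018, -0.0005, -0.0585]
[-0.0543, 0.0024, 0.0003, 0.0018, -0.0005, -0.0585]
[-0.0544, -0.0008, 0.0003, 0.0018, -0.0005, -0.0585]
[-0.0542, -0.004, 0.0003, 0.0018, -0.0005, -0.0585]
[-0.0539, -0.0072, 0.0004, 0.0018, -0.0005, -0.0585]
[-0.0534, -0.0103, 0.0004, 0.0018, -0.0005, -0.0585]
[-0.0527, -0.0134, 0.0005, 0.0018, -0.0005, -0.0585]
[-0.0518, -0.0165, 0.0005, 0.0018, -0.0005, -0.0585]
```

Emit:
apply_moves:
  plan:
    - [-0.054, 0.005, 0, 0.002, 0, -0.058, -1]
    - [-0.054, 0.002, 0, 0.002, -0.001, -0.058, -1]
    - [-0.054, -0.001, 0, 0.002, 0, -0.059, -1]
    - [-0.054, -0.004, 0, 0.002, -0.001, -0.059, -1]
    - [-0.054, -0.007, 0, 0.002, 0, -0.058, -1]
    - [-0.053, -0.01, 0, 0.002, -0.001, -0.058, -1]
    - [-0.053, -0.013, 0, 0, 0, -0.059, -1]
    - [-0.052, -0.016, 0, 0, 0, -0.059, -1]

```text
t: 19.75
tcp_pos: [0.5328, -0.1772, 0.1776]
tool_rot: [0.608, 0.794, -0.003, -0.003]
force: [0.4, 0.8, -0.4]
finger_gap: 1.002
gripper_force: 0.0
```

Emit:
apply_moves:
  plan:
    - [0, 0, 0, 0, 0, 0, -1]
    - [0, 0, 0, 0, 0, 0, -1]

```text
t: 20.0
tcp_pos: [0.5326, -0.1751, 0.177]
tool_rot: [0.609, 0.793, -0.003, -0.004]
force: [0.2, 1.1, 0.2]
finger_gap: 1.0
gripper_force: 0.0
```

```bash
python3 - <<'E'
from lids import *
s=sense();pose=(s["tcp_pos"],s["tool_rot"]);print(s["t"],pose)
im=snapshot("wrist");cv2.imwrite("pics/w7.png",np.clip(im[:,:,::-1]*1.5,0,255).astype(np.uint8));np.savez("w7.npz",im=im,p=pose[0],q=pose[1])
lids(im,pose)
plan((.5363,-.1757,.04),15.1,6)
E
```

```text
20.0 (array([ 0.53262369, -0.175102  ,  0.17697786]), array([ 0.60875811,  0.79334156, -0.0031077 , -0.00361649]))
red [321.5 316.5  26.7] exp r 31.6 [ 0.556  -0.2567]
yellow [323.5 209.5  28.4] exp r 31.6 [ 0.5351 -0.1742]
yellow [323.5 173.5  31.6] exp r 31.6 [ 0.5285 -0.15  ]
green [322.5 246.5  27.2] exp r 31.6 [ 0.5417 -0.201 ]
green [326.5 204.5  31.5] exp r 31.6 [ 0.5361 -0.1702]
6
rows:
[-0.0004, 0.0007, 0.0228, -0.0016, -0.0003, -0.0]
[-0.0004, 0.0007, 0.0228, -0.0016, -0.0003, -0.0]
[-0.0004, 0.0007, 0.0228, -0.0016, -0.0003, -0.0]
[-0.0004, 0.0006, 0.0228, -0.0016, -0.0003, -0.0]
[-0.0004, 0.0006, 0.0228, -0.0016, -0.0003, -0.0]
[-0.0004, 0.0006, 0.0228, -0.0016, -0.0003, -0.0]
```

View pics/w7.png

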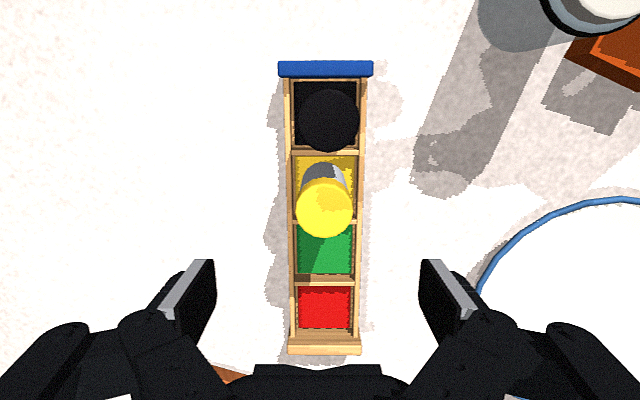

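Emit:
apply_moves:
  plan:
    - [0, 0.001, 0.03, -0.002, 0, 0, -1]
    - [0, 0.001, 0.03, -0.002, -0.001, 0, -1]
    - [0, 0.001, 0.03, -0.002, 0, 0, -1]
    - [0, 0, 0.025, -0.002, -0.001, 0, -1]
    - [0, 0, 0.015, -0.001, 0, 0, -1]
    - [0, 0, 0.007, 0, 0, 0, -1]
    - [0, 0, 0, 0, 0, 0, -1]

```text
t: 20.92
tcp_pos: [0.5353, -0.1743, 0.0396]
tool_rot: [0.608, 0.794, -0.0, 0.0]
force: [0.7, -0.3, 0.6]
finger_gap: 1.002
gripper_force: 0.0
```

Emit:
apply_moves:
  plan:
    - [0, 0, 0, 0, 0, 0, 1]
    - [0, 0, 0, 0, 0, 0, 1]
    - [0, 0, 0, 0, 0, 0, 1]
    - [0, 0, 0, 0, 0, 0, 1]
    - [0, 0, 0, 0, 0, 0, 1]
    - [0, 0, 0, 0, 0, 0, 1]

```text
t: 21.68
tcp_pos: [0.5357, -0.1749, 0.0402]
tool_rot: [0.608, 0.794, -0.0, 0.001]
force: [-0.1, 0.9, 5.5]
finger_gap: 0.461
gripper_force: 38.2
```

Emit:
apply_moves:
  plan:
    - [0, 0, -0.01, 0, 0, 0, 1]
    - [0, 0, -0.02, 0, 0, 0, 1]
    - [0, 0, -0.03, 0, 0, 0, 1]
    - [0, 0, -0.04, 0, 0, 0, 1]
    - [0, 0, -0.03, 0, 0, 0, 1]
    - [0, 0, 0, 0, 0, 0, 1]

```text
t: 22.42
tcp_pos: [0.5362, -0.1753, 0.1719]
tool_rot: [0.608, 0.794, -0.0, 0.003]
force: [-0.4, -0.7, -1.3]
finger_gap: 0.464
gripper_force: 38.8
```

```bash
python3 - <<'E'
from h import *
s=sense();print(s["tcp_pos"],s["finger_gap"])
plan((.5650,.1938,.172),-11.7,7)
d=np.load("w7.npz");print("black",onz("wrist",(329,120),.095,(d["p"],d["q"])))
E
```

```text
[ 0.53615936 -0.17530136  0.17185035] 0.46449377753331095
7
rows:
[0.0498, 0.0177, -0.0002, 0.0005, 0.0005, 0.0668]
[0.0509, 0.0143, -0.0002, 0.0005, 0.0005, 0.0668]
[0.0518, 0.0109, -0.0001, 0.0005, 0.0005, 0.0668]
[0.0524, 0.0074, -0.0001, 0.0005, 0.0005, 0.0668]
[0.0527, 0.0039, -0.0001, 0.0005, 0.0005, 0.0668]
[0.0529, 0.0004, -0.0001, 0.0005, 0.0005, 0.0668]
[0.0528, -0.0031, -0.0, 0.0005, 0.0005, 0.0668]
black [ 0.5227277  -0.11565588  0.095     ]
```

Transfer (lifting 5 mm on the way to compensate the earlier sag).

Emit:
apply_moves:
  plan:
    - [0.05, 0.018, -0.001, 0, 0, 0.067, 1]
    - [0.051, 0.014, -0.001, 0, 0, 0.067, 1]
    - [0.052, 0.011, -0.001, 0, 0, 0.067, 1]
    - [0.052, 0.008, -0.001, 0, 0, 0.067, 1]
    - [0.053, 0.004, -0.001, 0, 0, 0.067, 1]
    - [0.053, 0.001, 0, 0, 0, 0.067, 1]
    - [0.053, -0.003, 0, 0, 0, 0.067, 1]
    - [0, 0, 0, 0, 0, 0, 1]

```text
t: 23.42
tcp_pos: [0.5642, 0.1986, 0.1724]
tool_rot: [0.774, 0.633, -0.001, -0.001]
force: [0.3, -1.2, -1.0]
finger_gap: 0.461
gripper_force: 38.8
```

Emit:
apply_moves:
  plan:
    - [0, 0, 0, 0, 0, 0, 1]

```text
t: 23.55
tcp_pos: [0.5644, 0.1948, 0.1728]
tool_rot: [0.776, 0.631, -0.002, -0.0]
force: [-0.5, -0.9, -1.6]
finger_gap: 0.461
gripper_force: 38.8
```

```bash
python3 - <<'E'
from h import *
s=sense();print(s["tcp_pos"],s["tool_rot"])
plan((.5645,.1938,.042),-11.7,6)
E
```

```text
[0.56442566 0.19478236 0.17277449] [ 7.75684947e-01  6.31117021e-01 -1.98716071e-03 -4.69493867e-04]
6
rows:
[-0.0001, 0.0001, 0.0218, -0.0005, 0.0004, -0.0001]
[-0.0001, 0.0001, 0.0218, -0.0005, 0.0004, -0.0001]
[-0.0001, 0.0001, 0.0218, -0.0005, 0.0004, -0.0001]
[-0.0001, 0.0001, 0.0218, -0.0005, 0.0004, -0.0001]
[-0.0001, 0.0001, 0.0218, -0.0005, 0.0004, -0.0001]
[-0.0001, 0.0001, 0.0218, -0.0005, 0.0004, -0.0001]
```

Emit:
apply_moves:
  plan:
    - [0, 0, 0.03, -0.001, 0.001, 0, 1]
    - [0, 0, 0.03, -0.001, 0.001, 0, 1]
    - [0, 0, 0.03, -0.001, 0, 0, 1]
    - [0, 0, 0.025, 0, 0, 0, 1]
    - [0, 0, 0.01, 0, 0, 0, 1]
    - [0, 0, 0.004, 0, 0, 0, 1]
    - [0, 0, 0.002, 0, 0, 0, 1]
    - [0, 0, 0, 0, 0, 0, 1]

```text
t: 24.55
tcp_pos: [0.5664, 0.1952, 0.044]
tool_rot: [0.776, 0.631, 0.002, 0.001]
force: [-0.3, -1.3, -0.8]
finger_gap: 0.462
gripper_force: 38.8
```

Emit:
apply_moves:
  plan:
    - [0, 0, 0.002, 0, 0, 0, 1]
    - [0, 0, 0, 0, 0, 0, 1]
    - [0, 0, 0, 0, 0, 0, 1]

```text
t: 24.92
tcp_pos: [0.566, 0.1953, 0.0415]
tool_rot: [0.776, 0.631, 0.002, 0.001]
force: [-0.0, -0.6, -1.0]
finger_gap: 0.462
gripper_force: 38.8
```

Emit:
apply_moves:
  plan:
    - [-0.001, -0.001, 0.002, 0, 0, 0, 1]
    - [0, 0, 0.002, 0, 0, 0, 1]
    - [0, 0, 0, 0, 0, 0, 1]
    - [0, 0, 0, 0, 0, 0, 1]

```text
t: 25.42
tcp_pos: [0.5648, 0.1944, 0.0372]
tool_rot: [0.776, 0.631, 0.001, 0.001]
force: [-0.0, 0.3, -0.4]
finger_gap: 0.461
gripper_force: 38.8
```

Emit:
apply_moves:
  plan:
    - [0, 0, 0.001, 0, 0, 0, 1]
    - [0, 0, 0, 0, 0, 0, 1]
    - [0, 0, 0, 0, 0, 0, 1]

```text
t: 25.8
tcp_pos: [0.5649, 0.1945, 0.0363]
tool_rot: [0.776, 0.631, 0.002, 0.001]
force: [0.6, 0.2, -1.7]
finger_gap: 0.463
gripper_force: 38.9
```

Emit:
apply_moves:
  plan:
    - [0, 0, 0.001, 0, 0, 0, 1]
    - [0, 0, 0, 0, 0, 0, 1]
    - [0, 0, 0, 0, 0, 0, 1]

```text
t: 26.18
tcp_pos: [0.565, 0.1945, 0.0362]
tool_rot: [0.776, 0.631, 0.002, 0.001]
force: [-0.3, 0.2, 4.6]
finger_gap: 0.467
gripper_force: 38.7
```

Emit:
apply_moves:
  plan:
    - [0, 0, 0, 0, 0, 0, 0.1]
    - [0, 0, 0, 0, 0, 0, -0.2]
    - [0, 0, 0, 0, 0, 0, -1]
    - [0, 0, 0, 0, 0, 0, -1]
    - [0, 0, -0.02, 0, 0, 0, -1]
    - [0, 0, -0.04, 0, 0, 0, -1]
    - [0, 0, -0.05, 0, 0, 0, -1]
    - [0, 0, -0.03, 0, 0, 0, -1]

```text
t: 27.18
tcp_pos: [0.5652, 0.1945, 0.1776]
tool_rot: [0.776, 0.631, 0.003, 0.001]
force: [0.8, -0.5, -0.1]
finger_gap: 1.004
gripper_force: 0.0
```

```bash
python3 - <<'E'
from h import *
plan((.5227,-.1157,.18),15.1,7)
E
```

```text
7
rows:
[-0.0446, 0.0031, -0.0004, 0.0009, -0.0001, -0.0671]
[-0.0447, 0.0001, -0.0004, 0.0009, -0.0001, -0.0671]
[-0.0446, -0.0029, -0.0004, 0.0009, -0.0001, -0.0671]
[-0.0443, -0.0059, -0.0004, 0.0009, -0.0001, -0.0671]
[-0.0438, -0.0088, -0.0004, 0.0009, -0.0001, -0.0671]
[-0.0432, -0.0117, -0.0004, 0.0009, -0.0001, -0.0671]
[-0.0423, -0.0146, -0.0004, 0.0009, -0.0001, -0.0671]
```

Emit:
apply_moves:
  plan:
    - [-0.045, 0.003, 0, 0, 0, -0.067, -1]
    - [-0.045, 0, 0, 0, 0, -0.067, -1]
    - [-0.045, -0.003, 0, 0, 0, -0.067, -1]
    - [-0.044, -0.006, 0, 0, 0, -0.067, -1]
    - [-0.044, -0.009, 0, 0, 0, -0.067, -1]
    - [-0.043, -0.012, 0, 0, 0, -0.067, -1]
    - [-0.042, -0.015, 0, 0, 0, -0.067, -1]
    - [0, 0, 0, 0, 0, 0, -1]

```text
t: 28.18
tcp_pos: [0.5202, -0.1193, 0.1749]
tool_rot: [0.61, 0.792, 0.001, 0.001]
force: [-0.1, 0.6, 0.8]
finger_gap: 1.001
gripper_force: 0.0
```

Emit:
apply_moves:
  plan:
    - [0, 0, 0, 0, 0, 0, -1]
    - [0, 0, 0, 0, 0, 0, -1]

```text
t: 28.42
tcp_pos: [0.5201, -0.1151, 0.1748]
tool_rot: [0.608, 0.794, 0.001, 0.001]
force: [-0.1, -0.5, -0.7]
finger_gap: 0.999
gripper_force: 0.0
```

```bash
python3 - <<'E'
from h import *
s=sense();pose=(s["tcp_pos"],s["tool_rot"]);print(s["t"],pose)
im=snapshot("wrist");cv2.imwrite("pics/w8.png",np.clip(im[:,:,::-1]*2,0,255).astype(np.uint8))
top=snapshot("top")
for k,t in(("red",(.5903,.3191)),("green",(.5773,.2564)),("yellow",(.5643,.1938))):
    (x,y),r=cv2.minEnclosingCircle(blobs(top,k,(100,150,290,230))[0]);print(k,r,onz("top",(x,y),.091)[:2],t)
print([onz("wrist",(u,v),.095,pose).round(4) for u,v in((325,205),(325,215))])
plan((.5227,-.1157,.04),15.1,6)
E
```

```text
28.425 (array([ 0.52006698, -0.11505076,  0.1748109 ]), array([6.07787717e-01, 7.94098374e-01, 1.23275349e-03, 5.86401580e-04]))
red 11.32275104522705 [0.58951366 0.31692344] (0.5903, 0.3191)
green 10.995616912841797 [0.57605509 0.25300488] (0.5773, 0.2564)
yellow 11.248114585876465 [0.56337628 0.18953941] (0.5643, 0.1938)
[array([ 0.5234, -0.11  ,  0.095 ]), array([ 0.5253, -0.1169,  0.095 ])]
6
rows:
[-0.0002, 0.0003, 0.0225, 0.0005, -0.0, 0.0002]
[-0.0002, 0.0003, 0.0225, 0.0005, -0.0, 0.0002]
[-0.0002, 0.0003, 0.0225, 0.0005, -0.0, 0.0002]
[-0.0002, 0.0003, 0.0225, 0.0005, -0.0, 0.0002]
[-0.0002, 0.0003, 0.0225, 0.0005, -0.0, 0.0002]
[-0.0002, 0.0004, 0.0225, 0.0005, -0.0, 0.0002]
```

View pics/w8.png

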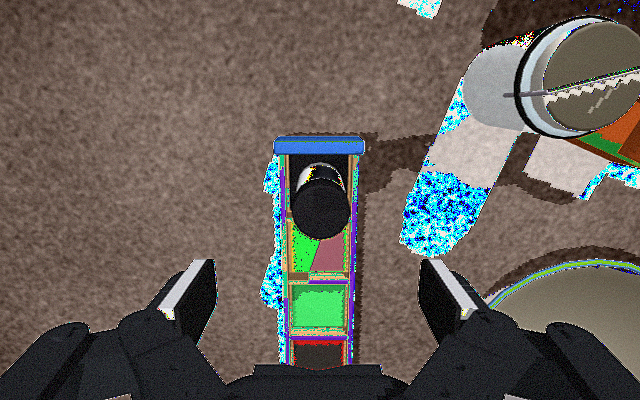

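Emit:
apply_moves:
  plan:
    - [0, 0.001, 0.03, 0.001, 0, 0, -1]
    - [0, 0.001, 0.03, 0.001, 0, 0, -1]
    - [0, 0, 0.03, 0.001, 0, 0, -1]
    - [0, 0, 0.025, 0, 0, 0, -1]
    - [0, 0, 0.013, 0, 0, 0, -1]
    - [0, 0, 0.006, 0, 0, 0, -1]
    - [0, 0, 0, 0, 0, 0, -1]

```text
t: 29.4
tcp_pos: [0.5226, -0.1156, 0.0411]
tool_rot: [0.608, 0.794, 0.0, 0.0]
force: [-0.2, -0.6, 0.5]
finger_gap: 0.998
gripper_force: 0.0
```

Emit:
apply_moves:
  plan:
    - [0, 0, 0, 0, 0, 0, 1]
    - [0, 0, 0, 0, 0, 0, 1]
    - [0, 0, 0, 0, 0, 0, 1]
    - [0, 0, 0, 0, 0, 0, 1]
    - [0, 0, 0, 0, 0, 0, 1]
    - [0, 0, 0, 0, 0, 0, 1]

```text
t: 30.15
tcp_pos: [0.5228, -0.1159, 0.0416]
tool_rot: [0.608, 0.794, 0.0, 0.001]
force: [-0.8, 0.0, 6.2]
finger_gap: 0.466
gripper_force: 39.9
```

Emit:
apply_moves:
  plan:
    - [0, 0, -0.01, 0, 0, 0, 1]
    - [0, 0, -0.02, 0, 0, 0, 1]
    - [0, 0, -0.03, 0, 0, 0, 1]
    - [0, 0, -0.04, 0, 0, 0, 1]
    - [0, 0, -0.03, 0, 0, 0, 1]
    - [0, 0, 0, 0, 0, 0, 1]

```text
t: 30.9
tcp_pos: [0.5236, -0.1163, 0.1733]
tool_rot: [0.608, 0.794, 0.001, 0.003]
force: [0.6, 0.8, -1.5]
finger_gap: 0.461
gripper_force: 40.4
```

```bash
python3 - <<'E'
from h import *
s=sense();print(s["tcp_pos"],s["finger_gap"])
plan((.5518,.1316,.176),-11.7,7)
E
```

```text
[ 0.52359389 -0.11632697  0.1732689 ] 0.46130591075257266
7
rows:
[0.0331, 0.0131, -0.0005, 0.0007, 0.0004, 0.0668]
[0.034, 0.0109, -0.0005, 0.0007, 0.0004, 0.0668]
[0.0346, 0.0086, -0.0004, 0.0007, 0.0004, 0.0668]
[0.0351, 0.0062, -0.0004, 0.0007, 0.0004, 0.0668]
[0.0354, 0.0039, -0.0004, 0.0007, 0.0004, 0.0668]
[0.0356, 0.0015, -0.0004, 0.0007, 0.0004, 0.0668]
[0.0356, -0.0009, -0.0004, 0.0007, 0.0004, 0.0668]
```

Emit:
apply_moves:
  plan:
    - [0.033, 0.013, -0.001, 0, 0, 0.067, 1]
    - [0.034, 0.011, -0.001, 0, 0, 0.067, 1]
    - [0.035, 0.009, -0.001, 0, 0, 0.067, 1]
    - [0.035, 0.006, -0.001, 0, 0, 0.067, 1]
    - [0.035, 0.004, 0, 0, 0, 0.067, 1]
    - [0.036, 0.002, 0, 0, 0, 0.067, 1]
    - [0.036, -0.001, 0, 0, 0, 0.067, 1]
    - [0, 0, 0, 0, 0, 0, 1]

```text
t: 31.9
tcp_pos: [0.5502, 0.1348, 0.1733]
tool_rot: [0.775, 0.632, -0.001, -0.001]
force: [0.4, -0.5, -0.2]
finger_gap: 0.463
gripper_force: 40.4
```

Emit:
apply_moves:
  plan:
    - [0, 0, 0, 0, 0, 0, 1]

```text
t: 32.02
tcp_pos: [0.5505, 0.1323, 0.1737]
tool_rot: [0.776, 0.631, -0.001, -0.001]
force: [0.1, 0.5, -1.7]
finger_gap: 0.463
gripper_force: 40.4
```

```bash
python3 - <<'E'
from h import *
s=sense();print(s["tcp_pos"],s["tool_rot"])
plan((.5514,.1316,.042),-11.7,6)
E
```

```text
[0.55045076 0.13234521 0.17373283] [ 7.75771191e-01  6.31012869e-01 -1.22178654e-03 -5.69488569e-04]
6
rows:
[-0.0001, 0.0002, 0.022, -0.0004, 0.0002, -0.0001]
[-0.0001, 0.0002, 0.022, -0.0004, 0.0002, -0.0001]
[-0.0001, 0.0002, 0.022, -0.0004, 0.0002, -0.0001]
[-0.0001, 0.0002, 0.022, -0.0004, 0.0002, -0.0001]
[-0.0001, 0.0002, 0.022, -0.0004, 0.0002, -0.0001]
[-0.0001, 0.0002, 0.022, -0.0004, 0.0002, -0.0001]
```

Emit:
apply_moves:
  plan:
    - [0, 0, 0.03, -0.001, 0.001, 0, 1]
    - [0, 0, 0.03, -0.001, 0, 0, 1]
    - [0, 0, 0.03, 0, 0, 0, 1]
    - [0, 0, 0.025, 0, 0, 0, 1]
    - [0, 0, 0.01, 0, 0, 0, 1]
    - [0, 0, 0.004, 0, 0, 0, 1]
    - [0, 0, 0.002, 0, 0, 0, 1]
    - [0, 0, 0, 0, 0, 0, 1]

```text
t: 33.02
tcp_pos: [0.5522, 0.1327, 0.0446]
tool_rot: [0.776, 0.631, 0.002, 0.001]
force: [0.1, -0.5, -0.7]
finger_gap: 0.462
gripper_force: 40.4
```

Emit:
apply_moves:
  plan:
    - [0, 0, 0.002, 0, 0, 0, 1]
    - [0, 0, 0.001, 0, 0, 0, 1]
    - [0, 0, 0, 0, 0, 0, 1]
    - [0, 0, 0, 0, 0, 0, 1]

```text
t: 33.52
tcp_pos: [0.5517, 0.1328, 0.0409]
tool_rot: [0.776, 0.631, 0.001, 0.001]
force: [-0.9, -1.3, -0.6]
finger_gap: 0.466
gripper_force: 40.4
```

Emit:
apply_moves:
  plan:
    - [0, 0, 0.001, 0, 0, 0, 1]
    - [0, 0, 0, 0, 0, 0, 1]
    - [0, 0, 0, 0, 0, 0, 1]

```text
t: 33.9
tcp_pos: [0.5516, 0.1328, 0.0399]
tool_rot: [0.776, 0.631, 0.001, 0.0]
force: [0.7, 0.3, -0.2]
finger_gap: 0.461
gripper_force: 40.4
```

Emit:
apply_moves:
  plan:
    - [0, 0, 0.001, 0, 0, 0, 1]
    - [0, 0, 0.001, 0, 0, 0, 1]
    - [0, 0, 0, 0, 0, 0, 1]
    - [0, 0, 0, 0, 0, 0, 1]

```text
t: 34.4
tcp_pos: [0.5517, 0.1327, 0.0379]
tool_rot: [0.776, 0.631, 0.001, 0.0]
force: [0.1, 0.2, -1.3]
finger_gap: 0.462
gripper_force: 40.4
```

Emit:
apply_moves:
  plan:
    - [0, 0, 0.001, 0, 0, 0, 1]
    - [0, 0, 0, 0, 0, 0, 1]
    - [0, 0, 0, 0, 0, 0, 1]

```text
t: 34.78
tcp_pos: [0.5518, 0.1328, 0.0376]
tool_rot: [0.776, 0.631, 0.001, 0.001]
force: [-0.9, -0.2, 5.9]
finger_gap: 0.463
gripper_force: 40.4
```

Emit:
apply_moves:
  plan:
    - [0, 0, 0, 0, 0, 0, 0.1]
    - [0, 0, 0, 0, 0, 0, -0.2]
    - [0, 0, 0, 0, 0, 0, -1]
    - [0, 0, 0, 0, 0, 0, -1]
    - [0, 0, -0.02, 0, 0, 0, -1]
    - [0, 0, -0.04, 0, 0, 0, -1]
    - [0, 0, -0.05, 0, 0, 0, -1]
    - [0, 0, -0.03, 0, 0, 0, -1]

```text
t: 35.78
tcp_pos: [0.5522, 0.1327, 0.1792]
tool_rot: [0.776, 0.631, 0.002, 0.001]
force: [0.0, 0.2, -0.1]
finger_gap: 0.999
gripper_force: 0.0
```

Emit:
apply_moves:
  plan:
    - [-0.05, 0, -0.02, 0, 0, 0, -1]
    - [-0.05, 0, -0.02, 0, 0, 0, -1]
    - [-0.05, 0, 0, 0, 0, 0, -1]
    - [-0.03, 0, 0, 0, 0, 0, -1]
    - [0, 0, 0, 0, 0, 0, -1]
    - [0, 0, 0, 0, 0, 0, -1]

```text
t: 36.52
tcp_pos: [0.5144, -0.043, 0.2166]
tool_rot: [0.776, 0.631, 0.001, 0.0]
force: [0.1, -0.1, -0.6]
finger_gap: 1.0
gripper_force: 0.0
```

```bash
python3 - <<'E'
from h import *
im=snapshot("side");a=np.clip(im[90:230,200:400,::-1]*1.0,0,255).astype(np.uint8)
t=snapshot("top")
for k,g in(("red",(.5903,.3191)),("green",(.5773,.2564)),("yellow",(.5643,.1938))):
    (x,y),r=cv2.minEnclosingCircle(blobs(t,k,(100,150,290,230))[0]);print(k,r,onz("top",(x,y),.091)[:2],g)
b=t[130:270,130:330,::-1]
o=cv2.convertScaleAbs(cv2.resize(np.hstack([a,b]),None,fx=2,fy=2,interpolation=cv2.INTER_CUBIC),alpha=1.4);cv2.imwrite("pics/fin.png",o);print(sense()["qd"].max(),sense()["tcp_pos"])
E
```

```text
red 11.114279747009277 [0.58919824 0.31716035] (0.5903, 0.3191)
green 10.870357513427734 [0.57657572 0.25306786] (0.5773, 0.2564)
yellow 11.134697914123535 [0.5632444  0.18984223] (0.5643, 0.1938)
0.005920128629467538 [ 0.51448536 -0.04246584  0.2166095 ]
```

View pics/fin.png

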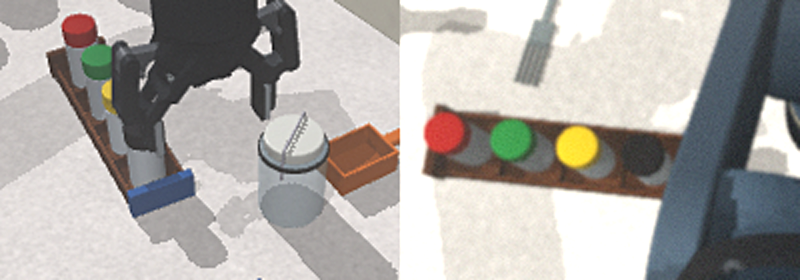

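The final view shows all four tins upright in the dark rack, ordered red, green, yellow, black with black at the blue end. In the crop, the lids sit at about (443,131), (511,138), (577,146) and (643,155). The jar is where it was.

```bash
python3 -c "
from station import *
print(sign_off())"
```

```text
the job is handed in; nothing more can be done
None
```

All four tins stand upright in the dark rack in the same order from its blue end (black, yellow, green, red). The jar was not touched, and I handed the job in at about 37 s of the 115 s limit; the sign-off returned no verdict.

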